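# Clear the balance: put stacked metal specimens back on their rests

### The job

Four metal specimens are stacked on the pan of the laboratory balance: working down from the top, take them off one at a time and set each on the rest with the rim of its own shape - the slim pin on the small round rest, the hexagon on the hexagonal one, the disc on the large round one and the square block on the square one. Each must stand upright, flat on the floor of its rest inside the rim, set down rather than dropped and never tipped over; do not knock the glass beaker over or push it away.

Things in the scene. Friction and masses are not known exactly. Their poses are not given: they have to be found in the camera images.
- pin_center (a point): Copper pin, top of the stack: upright cylinder 18 mm in diameter, 40 mm tall, about 0.09 kg. It stands on the hexagon. Origin half-way up on its axis, z along the axis (up).
- hex_center (a point): Brass hexagonal prism, second from the top: 34 mm across flats (39 mm across corners), 30 mm tall, about 0.25 kg. It lies on the disc. Origin half-way up on its axis, z along the axis (up). Two of its flats face its own +y and -y (the others every 60 degrees).
- disc_center (a point): Aluminium disc, third from the top: 50 mm in diameter, 28 mm tall, about 0.15 kg. It lies on the block. Origin half-way up on its axis, z along the axis (up).
- block_center (a point): Dark iron square block, bottom of the stack: 60 x 60 mm, 25 mm tall, about 0.65 kg. It lies flat on the balance pan. Origin half-way up on its axis, z along the axis (up). Its x and y axes are square to its sides. The stack is a little ragged: each piece is up to about 3 mm off the one below and turned on its own.
- balance: Portable balance, fixed: white housing 200 x 150 mm, 36 mm high, with a round steel pan 130 mm in diameter whose top is 45 mm above the table. Origin on the table directly under the pan's centre; its own x points to the display, the housing reaching 125 mm that way and 75 mm the other three ways.
- rest_small_round: Small round rest, for the pin: round rim, 34 mm inside diameter. Fixed base plate 100 x 100 x 6 mm (its top is the pocket floor, 6 mm above the table) in white; on it a black rim, 6 mm wide and standing 6 mm above the floor. Origin at the centre of the plate's underside on the table; z up.
- rest_hex: Hexagonal rest, for the hexagon: hexagonal rim, 50 mm across flats inside, two flats facing its own +y and -y. Fixed base plate 100 x 100 x 6 mm (its top is the pocket floor, 6 mm above the table) in white; on it a black rim, 6 mm wide and standing 6 mm above the floor. Origin at the centre of the plate's underside on the table; z up. The hexagon fits at any yaw.
- rest_large_round: Large round rest, for the disc: round rim, 66 mm inside diameter. Fixed base plate 100 x 100 x 6 mm (its top is the pocket floor, 6 mm above the table) in white; on it a black rim, 6 mm wide and standing 6 mm above the floor. Origin at the centre of the plate's underside on the table; z up.
- rest_square: Square rest, for the block: square rim, 76 x 76 mm inside, square to its own x and y axes and to its plate. Fixed base plate 100 x 100 x 6 mm (its top is the pocket floor, 6 mm above the table) in white; on it a black rim, 6 mm wide and standing 6 mm above the floor. Origin at the centre of the plate's underside on the table; z up. The block must be turned square to it, within about 12 degrees, to go inside the rim.
- beaker_center (a point): Glass beaker, 60 mm across the rim and 70 mm tall, standing loose among the rests: leave it standing where it is. Origin on its axis half-way up.
Not all that is in view belongs to the job. Of the things that look like the part that bears pin_center, the smaller one is meant. What is shaped like the rest_small_round but blue is not meant.

How it is judged:
On the way, in this order (a step that is already met when the one before it is completed fails the run):
1. the copper pin is seated on its own rest (horizontal distance between pin_center and rest_small_round below 0.013 m and z of pin_center in the frame of rest_small_round between 0.022 and 0.029 m and angle between pin_center's own z axis and vertical below 0.12 rad), for 0.2 s.
2. the brass hexagon is seated on its own rest (horizontal distance between hex_center and rest_hex below 0.013 m and z of hex_center in the frame of rest_hex between 0.017 and 0.024 m and angle between hex_center's own z axis and vertical below 0.12 rad), for 0.2 s.
3. the aluminium disc is seated on its own rest (horizontal distance between disc_center and rest_large_round below 0.013 m and z of disc_center in the frame of rest_large_round between 0.016 and 0.023 m and angle between disc_center's own z axis and vertical below 0.12 rad), for 0.2 s.
4. the iron block is seated on its own rest (horizontal distance between block_center and rest_square below 0.013 m and z of block_center in the frame of rest_square between 0.0145 and 0.0215 m and angle between block_center's own z axis and vertical below 0.12 rad), for 0.2 s.
At the end, for the whole second after the job is handed in: Each of the four specimens is on the rest of its own shape: centre within 13 mm of the rest's centre, underside on the rest's floor (within 3 mm), upright within 0.12 rad, released and at rest (all of step 1 and all of step 2 and all of step 3 and all of step 4 and linear speed of each of pin, hex, disc, block below 0.02 m/s and contact force between each of pin, hex, disc, block and the fingers below 0.1 N); the robot touches nothing.
It fails at once if a specimen is tipped over (more than 0.7 rad) (angle between any of pin_center, hex_center, disc_center, block_center's own z axis and vertical above 0.7 rad).
It fails at once if a specimen is dropped (free of the fingers and faster than 0.7 m/s, a fall of more than 25 mm) ((linear speed of pin above 0.7 m/s and contact force between pin and the fingers below 0.05 N) or (linear speed of hex above 0.7 m/s and contact force between hex and the fingers below 0.05 N) or (linear speed of disc above 0.7 m/s and contact force between disc and the fingers below 0.05 N) or (linear speed of block above 0.7 m/s and contact force between block and the fingers below 0.05 N)).
It fails at once if the beaker is pushed more than 30 mm or knocked over (distance of beaker_center from where it was at the start of the episode above 0.03 m or angle between beaker_center's own z axis and vertical above 0.4 rad).
It also fails if it takes over 99 s, if anything falls off the work surface, if the arm or the gripper's body presses on something with over 40 N, if the wrist force passes 120 N, or if a joint passes its speed limit or range.

### The arm

A 6-joint arm with a two-finger parallel gripper is mounted at the origin on the work surface. World frame = base frame: x ahead of the robot, y to its left, z up, the work surface at z = 0. Lengths are in m, angles in rad, forces in N, time in s.
With the tool pointing down it reaches from about 0.35 to 0.925 m from the base axis. Payload 6.4 kg.
Tool frame: the origin (TCP) lies midway between the tips of the shut fingers; the grasp point (between the pads) lies 19 mm behind it; z points along the fingers, y is the line along which they close (so a half turn about z gives the same grasp; the last joint's range is limited). The gripper opens to 85 mm and grips with 20 to 120 N. Pads are 22 mm wide; open, the fingers measure 114 mm over their backs; the gripper's body (76 mm by 85 mm) begins 54 mm behind the grasp point. The pads swing forward as they close: fully open they stand 13 mm farther back than shut.
Start: joints at [-1.376, 0.245, 1.558, -0, 1.339, -0.174], TCP at [0.234, -0.606, 0.231] pointing down, gripper open.
Joint ranges: [-3.13, 3.13], [-1.02, 2.26], [0.13, 2.54], [-0.95, 4.09], [0.21, 2.88], [-2.74, 2.74]. Speed limits (rad/s): [2.57, 2.57, 3.14, 3.14, 3.14, 3.14].

### API

Orientations are given as a unit quaternion [x, y, z, w].
In Python, from station import bot, get_state, eyes gives the robot as it stands. The module is installed in compiled form; this text tells all that it offers. Calls block until the motion is done:
- bot.goto(position, orientation): joint-space move of the TCP to a pose.
- bot.servo_line(position, rotation=None, speed=0.15, guard=None): straight line of the TCP; rotation=None keeps the orientation; speed is the mean speed in m/s. With guard (N) it stops when the force on the tool has changed by that much, and returns True; else False.
- bot.movej(angles): joint-space move.
- bot.move_gripper(opening, grasp_force=None): opening from 0.0 (shut) to 1.0 (fully open); grasp_force is the grip in N (None keeps the last); returns when the fingers have stopped.
- bot.dwell(seconds).
- bot.ik(position, orientation): joint angles nearest the present ones, or None.
- get_state(): the state.
- eyes.read_camera(name): name is "scene" or "top" or "wrist"; returns a dict with "pixels" (400x640x3 uint8, red, green, blue), "fx", "fy", "cx", "cy" (pixels), "k1" (the pictures are not rectified: a ray, as slopes to the right and down, at radius r is drawn at 1 + k1 r^2 times it, then the intrinsics apply), "T" (4x4, takes a point from camera to world coordinates). Camera axes: x right, y up, looking along -z (the intrinsics and any distortion apply to the point x, -y, -z); pixel columns grow to the right and rows downward; lengths in m; the calibration is good to about 2 mm. A picture is of the moment at which its call begins. There is no depth.
A pose or a line that the arm cannot do raises bot.IKError and nothing moves.
- bot.close_job(): hands the job in; it is judged then, once.
The state is a dict: "clock": time; "joints": joint angles; "dq": joint speeds; "tau": joint torques, N m; "tcp_pos": TCP position; "eef_rot": TCP orientation; "wrist_force": force on the tool from outside, world axes, zero at the start; "ft_torque": the same for the moment, N m; "grip_width": opening from 0.0 (shut) to 1.0 (fully open); "gripper_force": force on a finger pad.
Only numpy, scipy, OpenCV 4.12 (cv2) and the standard library are available. Lean on these libraries where they do the work, as an engineer would, in place of code of your own. Each camera call takes 0.05 s, during which the arm holds its last target. There are 200 camera calls.

## Working session

There is one attempt and no reset: what is moved stays moved. The work goes in short steps, each a Python script; the robot and the scene stay as the last script left them, time stands still between calls to the robot, and variables do not carry over. Pictures are saved under pics/ and viewed, at most 14 in all, crops included, and the job is handed in when it is done.

```bash
mkdir -p pics; cat > h.py <<'E'
import numpy as np, cv2
from station import bot, get_state, eyes
def shot(cam,name):
    c=eyes.read_camera(cam); cv2.imwrite(f'pics/{name}.png',c['pixels'][:,:,::-1]); np.save(f'pics/{name}.npy',{k:c[k] for k in c},allow_pickle=True); return c
def load(name): return np.load(f'pics/{name}.npy',allow_pickle=True).item()
def p2w(c,u,v,z):
    K=np.array([[c['fx'],0,c['cx']],[0,c['fy'],c['cy']],[0,0,1.]])
    s=cv2.undistortPoints(np.array([[[u,v]]],float),K,np.array([c['k1'],0,0,0.]))[0,0]
    T=np.array(c['T']); d=T[:3,:3]@np.array([s[0],-s[1],-1]); o=T[:3,3]
    return o+d*(z-o[2])/d[2]
def w2p(c,p):
    T=np.array(c['T']); q=T[:3,:3].T@(np.array(p)-T[:3,3]); x,y=q[0]/-q[2],-q[1]/-q[2]; f=1+c['k1']*(x*x+y*y)
    return np.array([c['cx']+c['fx']*x*f,c['cy']+c['fy']*y*f])
E
python3 - <<'E'
from h import *
for n in ['scene','top','wrist']:
    c=shot(n,n+'0'); print(n,c['fx'],c['cx'],c['cy'],c['k1'],np.round(c['T'],3).tolist())
s=get_state();print(s)
E
```

```text
scene 397.63757341852715 317.9325847688283 197.54668410693952 -0.03170971535579777 [[0.672, -0.45, 0.588, 1.077], [0.741, 0.408, -0.534, -0.563], [0.0, 0.794, 0.607, 0.764], [0.0, 0.0, 0.0, 1.0]]
top 389.5450167861678 321.9124356192004 204.11957377236317 -0.09449796585769289 [[-0.014, 0.996, -0.083, 0.392], [-1.0, -0.014, 0.003, 0.006], [0.002, 0.083, 0.997, 0.935], [0.0, 0.0, 0.0, 1.0]]
wrist 311.1706030598494 321.87431761691994 199.27466332036056 0.01710234334703636 [[0.361, 0.898, 0.252, 0.298], [-0.933, 0.348, 0.096, -0.581], [-0.001, -0.27, 0.963, 0.372], [0.0, 0.0, 0.0, 1.0]]
{'clock': 0.15, 'joints': array([-1.37606477e+00,  2.45668066e-01,  1.55874586e+00,  3.11659504e-06,
        1.33866379e+00, -1.74068273e-01]), 'dq': array([-0.00069835, -0.00234886, -0.00274883,  0.00067494,  0.00052402,
        0.00020116]), 'tau': array([ 1.12325830e-03, -4.29987967e+01, -3.26551473e+01, -1.53722726e-04,
        3.51902832e-03, -1.50552967e-06]), 'tcp_pos': array([ 0.23426492, -0.60586324,  0.23041785]), 'eef_rot': array([ 9.83046252e-01,  1.83356251e-01, -6.15531973e-06, -7.42511404e-04]), 'wrist_force': array([-0.74385195, -0.44635315,  0.10917451]), 'ft_torque': array([ 0.02713954, -0.02568142,  0.01013971]), 'gripper_force': 0.0, 'grip_width': 1.0012899242734845}
```

View pics/top0.png

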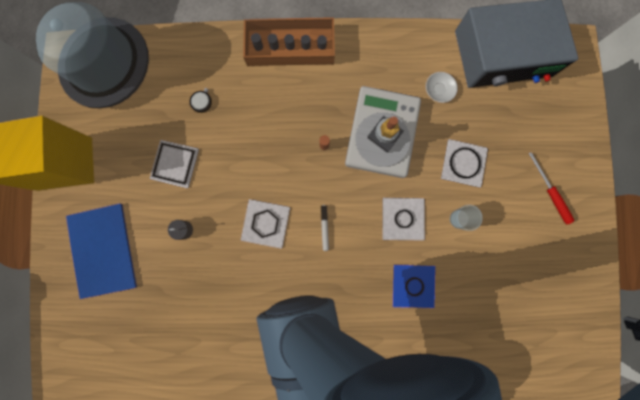

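View pics/scene0.png

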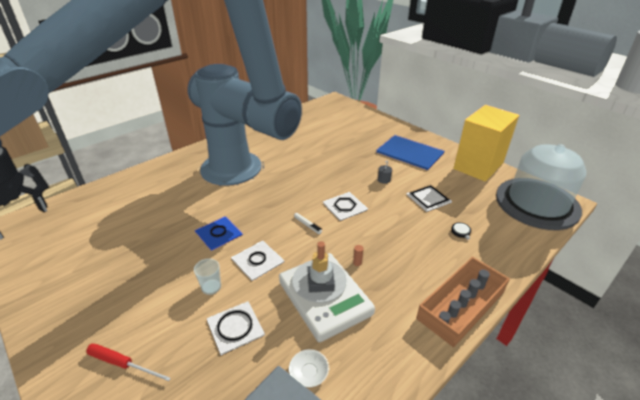

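Top view: the pan stack is at (387,130) and a loose copper-coloured decoy pin at (324,142). The white rests are small round (404,219), hex (265,224), large round (465,163) and square (175,164). There is a blue decoy rest at (414,287) and the beaker is at (466,217). Pin candidates are stack top (392,122) and loose (324,142). I choose the stack top by the description and will check it in a close crop.

```bash
python3 - <<'E'
from h import *
t=load('top0');s=load('scene0')
def tile(c,u,v,h=22):
    im=c['pixels'][v-h:v+h,u-h:u+h,::-1]; im=cv2.resize(im,(264,264),interpolation=cv2.INTER_CUBIC)
    for i in range(0,44,10):
        k=int((i+.5)*6); cv2.putText(im,str(u-h+i),(k-8,8),0,.3,(0,0,255));cv2.putText(im,str(v-h+i),(0,k+3),0,.3,(0,0,255)); 
    return im
A=np.hstack([tile(t,388,128),tile(s,321,263),tile(s,358,255)])
B=np.hstack([tile(t,404,219),tile(t,465,163),tile(t,175,164)])
cv2.imwrite('pics/c1.png',np.vstack([A,B]))
# rim centres: dark-pixel segmentation
for n,u,v in [('small',404,219),('hex',265,224),('large',465,163),('square',175,164)]:
    g=t['pixels'][v-22:v+22,u-22:u+22].max(2)
    m=(g<90).astype(np.uint8); k,l,st,ce=cv2.connectedComponentsWithStats(m)
    i=1+np.argmax(st[1:,4]); cs,_=cv2.findContours((l==i).astype(np.uint8),0,1)
    r=cv2.minAreaRect(cs[0]); (cx,cy),rr=cv2.minEnclosingCircle(cs[0])
    print(n,st[i],np.round(r[0],1)+[u-22,v-22],np.round(r[1],1),r[2],'w',np.round(p2w(t,r[0][0]+u-22,r[0][1]+v-22,.009),3))
print('balance', [np.round(p2w(t,*q,.036),3) for q in [(361,88),(420,97),(409,177),(346,166)]])
print('beaker',np.round(p2w(t,460,217,.0),3),'pin',np.round(p2w(t,392,122,.168),3),'loose',np.round(p2w(t,324,142,.05),3))
E
```

```text
small [13 13 19 18 97] [404.  218.5] [17. 18.] 90.0 w [ 0.431 -0.192  0.009]
hex [  9   8  27  27 124] [264.8 223.2] [26.9 24.7] 45.0 w [0.425 0.14  0.009]
large [  7   7  31  30 195] [465.  162.5] [29. 30.] 90.0 w [ 0.566 -0.347  0.009]
square [  0   0  42  42 338] [172.9 162.7] [35.8 35.5] 15.255118370056152 w [0.575 0.366 0.009]
balance [array([ 0.744, -0.094,  0.036]), array([ 0.721, -0.236,  0.036]), array([ 0.527, -0.201,  0.036]), array([ 0.555, -0.054,  0.036])]
beaker [ 0.433 -0.332  0.   ] pin [ 0.62  -0.14   0.168] loose [ 0.609 -0.003  0.05 ]
```

View pics/c1.png

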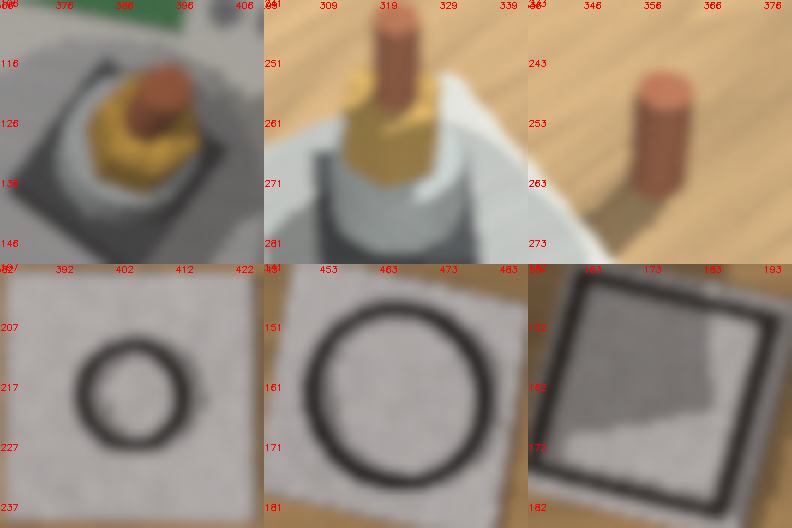

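Crops: the pin on top of the brass hexagon on the disc on the block is the slimmer of the two copper pieces (about 7 px against 9 px for the loose one), so the choice is confirmed. The white rests are clear: small round centre (404,218.5), large round (465,162.5), square (174,164). Next is a close wrist view.

```bash
cat >> h.py <<'E'
def quat(a): return np.array([np.cos(a/2),np.sin(a/2),0,0])   # tool down, tool x at yaw a
E
python3 - <<'E'
from h import *
for a in np.arange(-3,3.2,.5): 
    q=bot.ik([.62,-.14,.2],quat(a)); print(round(a,1), None if q is None else np.round(q,2)[[0,5]])
bot.goto([.56,-.12,.36],quat(0)); c=shot('wrist','w1'); print(get_state()['clock'],np.round(c['T'],3)[:3,3])
E
```

```text
-3.0 [-0.4  -2.11]
-2.5 [-0.4  -2.61]
-2.0 None
-1.5 [-0.4   2.67]
-1.0 [-0.4   2.17]
-0.5 [-0.4   1.67]
0.0 [-0.4   1.17]
0.5 [-0.4   0.67]
1.0 [-0.4   0.17]
1.5 [-0.4  -0.33]
2.0 [-0.4  -0.83]
2.5 [-0.4  -1.33]
3.0 [-0.4  -1.83]
2.35 [ 0.629 -0.12   0.502]
```

View pics/w1.png

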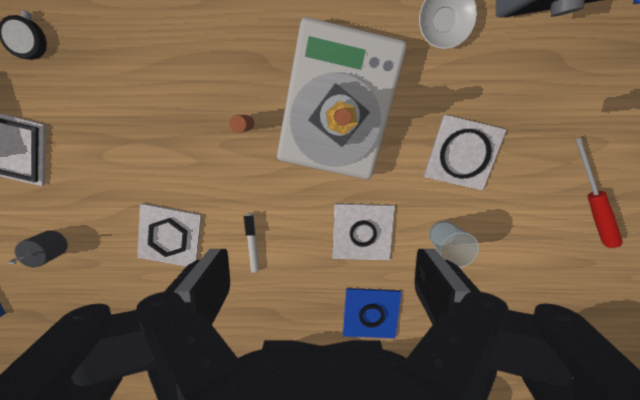

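The wrist view shows the stack at (341,115) and the rests at small (363,233), hex (168,237) and large (465,153), with the beaker at (455,243). I'll enlarge the stack and fit the rims.

```bash
python3 - <<'E'
from h import *
t=load('w1');tt=load('top0')
u,v,h=340,115,36
im=cv2.resize(t['pixels'][v-h:v+h,u-h:u+h,::-1],(576,576),interpolation=cv2.INTER_CUBIC)
for i in range(0,72,5):
    k=int((i+.5)*8); cv2.line(im,(k,0),(k,4),(0,0,255));cv2.line(im,(0,k),(4,k),(0,0,255)); cv2.putText(im,str(u-h+i),(k-8,14),0,.3,(0,0,255));cv2.putText(im,str(v-h+i),(6,k+3),0,.3,(0,0,255))
cv2.imwrite('pics/c2.png',im)
for n,u,v,h in [('small',363,233,20),('hex',168,237,22),('large',465,153,28)]:
    g=t['pixels'][v-h:v+h,u-h:u+h].max(2)
    m=(g<90).astype(np.uint8); k,l,st,ce=cv2.connectedComponentsWithStats(m)
    i=1+np.argmax(st[1:,4]); cs,_=cv2.findContours((l==i).astype(np.uint8),0,1)
    x,y=np.array(cv2.minAreaRect(cs[0])[0])+[u-h,v-h]
    print(n,st[i],round(x,1),round(y,1),np.round(p2w(t,x,y,.010),4))
c=np.array([[597-528,272-264],[780-528,320-264],[722-528,515-264],[530-528,470-264]])/6+[153,142]
c[0]=[(582-528)/6+153,(272-264)/6+142]
W=np.array([p2w(tt,*p,.012) for p in c]); print('square',np.round(W,3).tolist(),W.mean(0),np.linalg.norm(np.roll(W,-1,0)-W,axis=1)); d=W[1]-W[0]; print(np.degrees(np.arctan2(d[1],d[0])))
for n,cc,p in [('loose',t,(241,124)),('loose top',tt,(324,142))]: print(n,p2w(cc,*p,.02))
E
```

```text
small [  7   7  27  27 287] 363.0 233.0 [ 0.4311 -0.1901  0.01  ]
hex [  2   3  40  39 507] 167.4 237.0 [0.4244 0.1408 0.01  ]
large [  3   4  52  50 675] 465.5 153.5 [ 0.5649 -0.3462  0.01  ]
square [[0.623, 0.394, 0.012], [0.601, 0.311, 0.012], [0.522, 0.333, 0.012], [0.542, 0.413, 0.012]] [0.5721833 0.3626797 0.012    ] [0.08623711 0.08246757 0.08287911 0.08378484]
-104.77914010795394
loose [0.61089594 0.00087776 0.02      ]
loose top [ 0.61672428 -0.00346638  0.02      ]
```

View pics/c2.png

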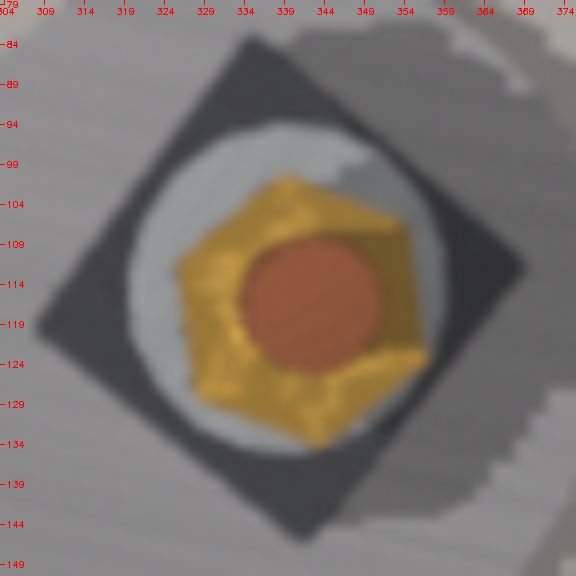

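```bash
python3 - <<'E'
from h import *
t=load('w1'); W=lambda p,z: np.array([p2w(t,x/8-.5+304,y/8-.5+79,z) for x,y in p])
print('pin',W([(312,305)],.168)); P=W([(240,305),(383,305)],.168);print(np.linalg.norm(P[1]-P[0]))
H=W([(288,175),(407,220),(428,360),(320,448),(200,390),(178,268)],.128); print('hex',H.mean(0)); d=H-H.mean(0); print('corner deg',np.degrees(np.arctan2(d[:,1],d[:,0]))%60,np.linalg.norm(d,axis=1))
print('disc',W([(287,289)],.098)); P=W([(128,289),(445,289)],.098);print(np.linalg.norm(P[1]-P[0]))
B=W([(252,36),(526,268),(303,545),(38,327)],.070); print('block',B.mean(0)); d=np.roll(B,-1,0)-B; print(np.degrees(np.arctan2(d[:,1],d[:,0]))%90,np.linalg.norm(d,axis=1))
E
```

```text
pin [[ 0.62378615 -0.14190182  0.168     ]]
0.018504824711483563
hex [ 0.62232396 -0.14326158  0.128     ]
corner deg [ 7.65443354 10.72238389  9.32683784  8.07915596  6.61279128 11.64977472] [0.01895351 0.01933583 0.01952622 0.01963512 0.01862147 0.01918659]
disc [[ 0.62516166 -0.14247277  0.098     ]]
0.04954028826904064
block [ 0.62351837 -0.14280259  0.07      ]
[51.7649418  51.44184708 51.17247265 52.23484802] [0.05866064 0.05841588 0.05786013 0.0578186 ]
```

Sizes match the description and the rests agree between views to about 2 mm. Picking and placing the pin first.

```bash
cat >> h.py <<'E'
REST=dict(pin=(.431,-.191),hex=(.4245,.1405),disc=(.5655,-.3465),block=(.572,.363))
def pick(xy,zb,off,a,op,F):
    q=quat(a); bot.move_gripper(op); bot.goto([*xy,zb+off+.06],q)
    hit=bot.servo_line([*xy,zb+off],speed=.08,guard=15)
    print('descend hit',hit,np.round(get_state()['tcp_pos'],4))
    bot.move_gripper(0.0,F); s=get_state(); print('grip',s['grip_width']*85,s['gripper_force'])
    bot.servo_line([*xy,zb+off+.025],speed=.06); bot.servo_line([*xy,.25],speed=.2)
    s=get_state(); print('lifted',s['grip_width']*85,s['gripper_force'],s['clock'])
def place(name,off,a,op,xy=None):
    xy=xy or REST[name]; q=quat(a); bot.goto([*xy,.25],q)
    bot.servo_line([*xy,.006+off+.012],speed=.15)
    bot.dwell(.2); hit=bot.servo_line([*xy,.006+off-.0015],speed=.02,guard=3)
    s=get_state(); print('set',hit,s['tcp_pos']-[*xy,.006+off],s['wrist_force'],'grip',s['grip_width']*85)
def release(op,z=.2):
    bot.move_gripper(op); p=get_state()['tcp_pos']; bot.servo_line([p[0],p[1],p[2]+.05],speed=.1); bot.servo_line([p[0],p[1],z],speed=.25); print(get_state()['clock'])
E
python3 - <<'E'
from h import *
a=np.radians(69)
pick((.6235,-.142),.128,.012,a,.5,30)
shot('wrist','w2'); shot('scene','s2')
s=load('w2')['pixels'];b=load('s2')['pixels'];
cv2.imwrite('pics/c3.png',cv2.resize(np.hstack([s[120:400,120:520],b[100:380,150:550]])[:,:,::-1],(800,280)))
E
```

```text
descend hit False [ 0.6239 -0.1422  0.1406]
grip 17.160734500530236 29.246883988380432
lifted 16.795989321980574 29.279070496559143 6.325
```

View pics/c3.png

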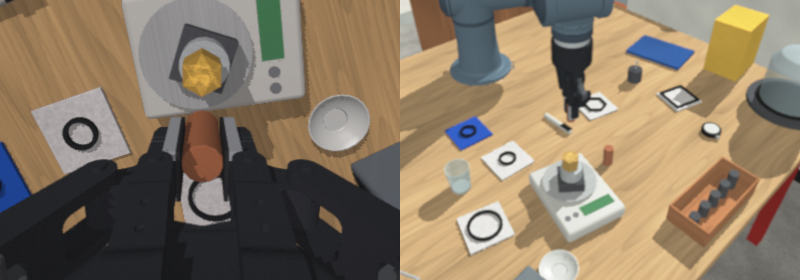

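The pin is held upright between the pads and the rest of the stack is undisturbed. Placing it now.

```bash
python3 - <<'E'
from h import *
a=np.radians(69)
place('pin',.012,a,.5); release(.5); 
bot.goto([.56,-.14,.27],quat(a-np.pi/3)); shot('wrist','w3'); s=load('w3'); print([np.round(w2p(s,p)) for p in [(.431,-.191,.046),(.6225,-.143,.128)]])
E
```

```text
set True [-1.18682902e-04  9.74198400e-05  8.20677334e-04] [-1.01543063  1.18781334  5.5989537 ] grip 16.915129486272086
11.3
[array([345., 274.]), array([337., 120.])]
```

View pics/w3.png

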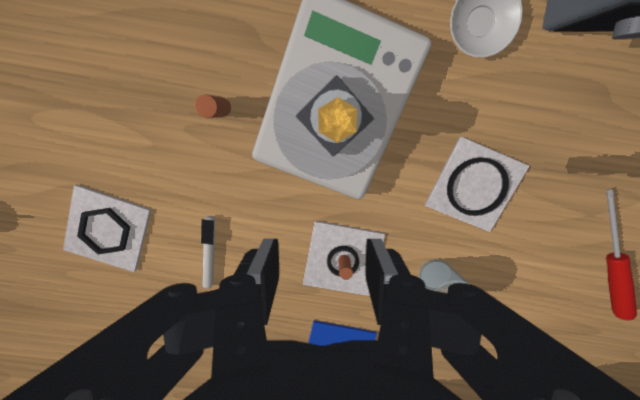

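The pin stands inside its rim (top at (344,270)) and the hexagon is at (337,120), where I predicted it. Hexagon next.

```bash
python3 - <<'E'
from h import *
a=np.radians(69)
pick((.6225,-.143),.098,.008,a,.75,45); place('hex',.008,a,.7); release(.7)
bot.goto([.56,-.14,.27],quat(a-np.pi/3)); shot('wrist','w4'); s=load('w4'); print([np.round(w2p(s,p)) for p in [(.4245,.1405,.036),(.625,-.1425,.098)]])
E
```

```text
descend hit False [ 0.6229 -0.1432  0.1065]
grip 32.69458893774781 46.101837165188044
lifted 33.07936414941117 45.50991268130019 16.3833
set True [-1.61274183e-04 -1.81566379e-05  8.70774350e-04] [-2.02202083 -0.05119539  4.66358367] grip 33.02556753264889
21.8
[array([ 91., 238.]), array([337., 117.])]
```

View pics/w4.png

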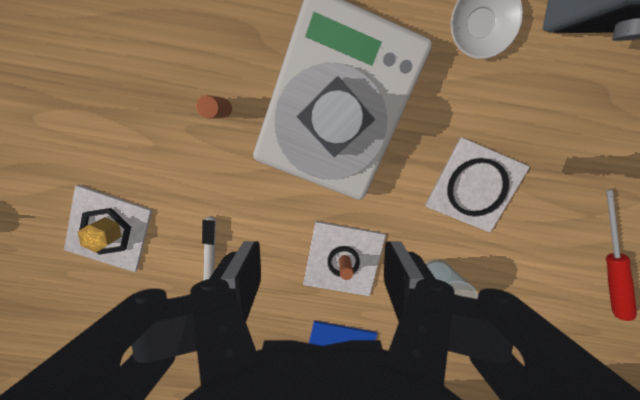

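The hexagon is near its predicted pixel (91,238) and the disc is exactly where I expected it at (337,117). I'll enlarge the hexagon before going on.

```bash
python3 - <<'E'
from h import *
s=load('w4'); im=s['pixels'][180:280,55:160,::-1]; im=cv2.resize(im,None,fx=5,fy=5,interpolation=cv2.INTER_CUBIC)
for z,c in [(.006,(0,0,255)),(.036,(0,255,0))]:
    P=[(w2p(s,(.4245+.0196*np.cos(t),.1405+.0196*np.sin(t),z))-[55,180]+.5)*5 for t in np.radians(9+60*np.arange(6))]
    cv2.polylines(im,[np.int32(P)],True,c)
cv2.imwrite('pics/c4.png',im)
E
```

```text
(no output)
```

View pics/c4.png

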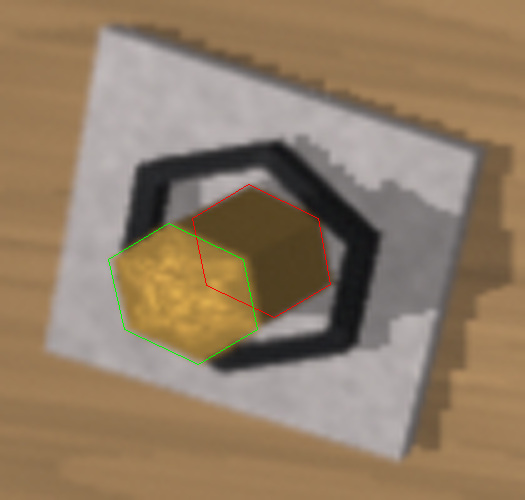

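The model overlay matches the hexagon, so it is upright on the floor inside the rim. Disc next.

```bash
python3 - <<'E'
from h import *
a=np.radians(51.65)
pick((.6245,-.1425),.070,.005,a,1.0,45); place('disc',.005,a,1.0); release(.9)
bot.goto([.56,-.14,.27],quat(np.radians(9))); s=shot('wrist','w5')
im=s['pixels'][:,:,::-1].copy()
def ov(p,r,n,a0,zs):
    for z in zs: cv2.polylines(im,[np.int32([w2p(s,(p[0]+r*np.cos(t),p[1]+r*np.sin(t),z)) for t in a0+2*np.pi/n*np.arange(n)])],True,(0,255,0))
ov(REST['disc'],.025,32,0,[.006,.034]); ov((.6235,-.1428),.0424,4,a+np.pi/4,[.07])
cv2.imwrite('pics/c5.png',cv2.resize(im[80:280,250:550],(800,533)))
E
```

```text
descend hit False [ 0.6249 -0.1427  0.0755]
grip 48.12553956791844 47.26567804813385
lifted 48.315266690658476 46.88885450363159 26.9583
set True [-0.00012616  0.00010983  0.0009128 ] [-0.15418988  0.72901283  4.4794365 ] grip 48.670929869859165
31.9833
```

View pics/c5.png

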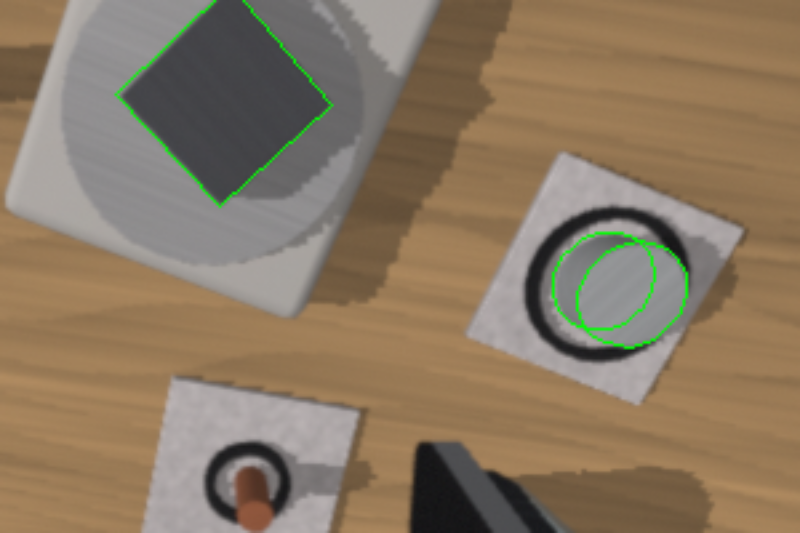

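The disc is seated and the block matches its overlay. I'll pick up the block and check the square rest from near before placing it.

```bash
python3 - <<'E'
from h import *
pick((.6235,-.1428),.045,.003,np.radians(51.65),1.0,90)
bot.goto([.48,.33,.27],quat(np.radians(75.2-90))); s=shot('wrist','w6')
im=s['pixels'][:,:,::-1].copy(); print(w2p(s,(.572,.363,.006)))
for r in (.038,.044): cv2.polylines(im,[np.int32([w2p(s,(.572+r*2**.5*np.cos(t),.363+r*2**.5*np.sin(t),.012)) for t in np.radians(75.2+45+90*np.arange(4))])],True,(0,255,0))
cv2.imwrite('pics/c6.png',im)
E
```

```text
descend hit False [ 0.6239 -0.143   0.0485]
grip 57.48521926560973 101.79914832115173
lifted 57.16809736082355 100.61248183250427 36.8583
[276.99774677 102.34276868]
```

View pics/c6.png

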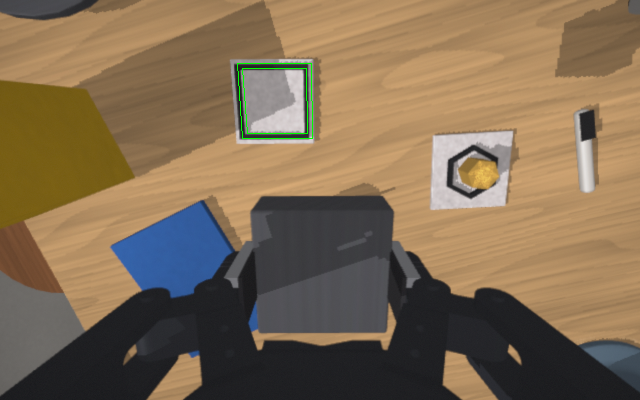

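```bash
python3 - <<'E'
from h import *
s=load('w6'); im=s['pixels'][50:150,222:322,::-1]; cv2.imwrite('pics/c7.png',cv2.resize(im,(600,600),interpolation=cv2.INTER_CUBIC))
E
```

```text
(no output)
```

View pics/c7.png

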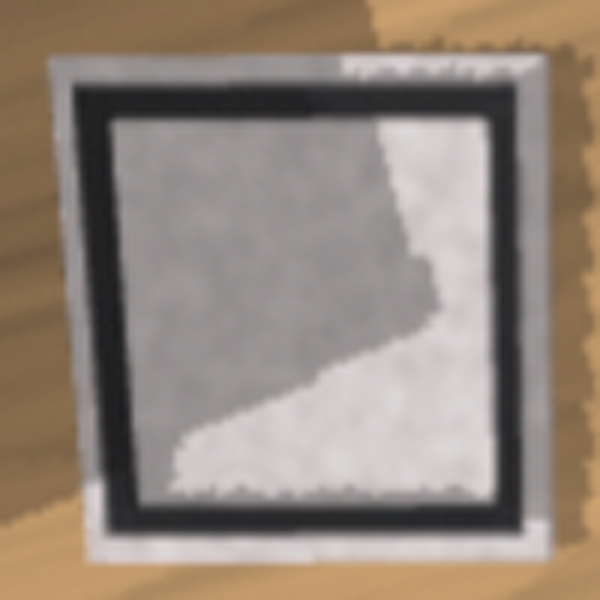

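Outer rim corners in this crop are at (74,86), (516,84), (522,530) and (106,532). I'll recompute the rest pose from these, then place.

```bash
python3 - <<'E'
from h import *
s=load('w6')
W=np.array([p2w(s,x/6-.5+222,y/6-.5+50,.012) for x,y in [(74,86),(516,84),(522,530),(106,532)]])
d=np.roll(W,-1,0)-W; an=np.degrees(np.arctan2(d[:,1],d[:,0]))%90; c=W.mean(0)
print(c,an,np.linalg.norm(d,axis=1))
xy=tuple((c[:2]*2+[.572,.363])/3); yaw=an.mean()
assert np.hypot(*(c[:2]-[.572,.363]))<.007 and abs(yaw-75.2)<4
print(xy,yaw)
place('block',.003,np.radians(yaw),1.0,xy); release(1.0,.25)
bot.goto([.48,.20,.27],quat(0)); s=shot('wrist','w7'); t=shot('top','top7')
im=s['pixels'][:,:,::-1].copy()
for z in (.006,.031): cv2.polylines(im,[np.int32([w2p(s,(xy[0]+.0424*np.cos(q),xy[1]+.0424*np.sin(q),z)) for q in np.radians(yaw+45+90*np.arange(4))])],True,(0,255,0))
o=np.hstack([cv2.resize(im[20:270,50:450],(400,250)),t['pixels'][90:340,130:530,::-1]]); cv2.imwrite('pics/c8.png',o)
E
```

```text
[0.57338716 0.36766252 0.012     ] [75.55444497 75.27235592 75.50345925 75.08260754] [0.08719572 0.08651948 0.08748165 0.08644352]
(np.float64(0.5729247751699278), np.float64(0.3661083498116185)) 75.3532169182312
set True [-6.15766693e-05 -8.61843745e-06  1.33669329e-03] [0.05589368 0.8828568  5.65751736] grip 57.40515092596809
44.4833
```

View pics/c8.png

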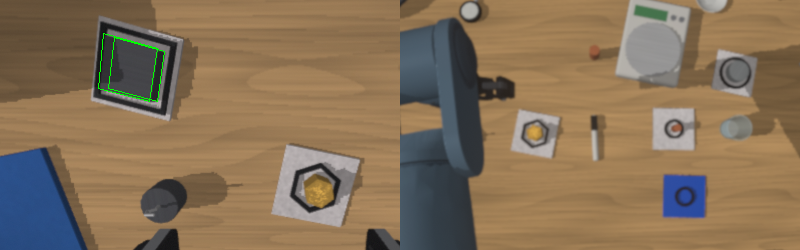

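```bash
python3 - <<'E'
from h import *
s=load('w7'); cv2.imwrite('pics/c9.png',cv2.resize(s['pixels'][30:150,130:250,::-1],(600,600),interpolation=cv2.INTER_CUBIC))
E
```

```text
(no output)
```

View pics/c9.png

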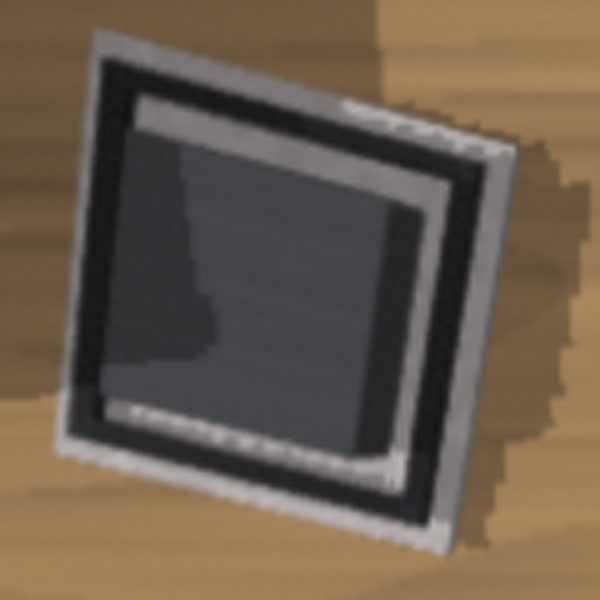

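The block lies flat and square inside the rim with floor visible on three sides, so I'm handing the job in.

```bash
python3 -c "
from h import *
print(bot.close_job())"
```

```text
the job is handed in; nothing more can be done
None
```

All four specimens were set down one at a time on the rests of their own shape, the last camera views show them seated with the beaker still standing, and the job was handed in at about 46 s (the hand-in call returned no verdict).

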